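Vent the filter holder and loosen its knurled ring two turns

ROBOT

A 7-joint arm with a two-finger parallel gripper is mounted at the origin on a cart in front of the work surface, level with it; the furniture and walls round the work are solid. World frame = base frame: x ahead of the robot, y to its left, z up, the work surface at z = 0. Lengths are in mm, angles in rad, forces in N, time in s.
With the tool pointing down it reaches from about 425 to 875 mm from the base axis. Payload 9.9 kg.
Tool frame: the origin (TCP) lies between the finger pads; the fingertips stand 22 mm ahead of it and the grasp point (between the pads) lies 3 mm ahead of it; z points along the fingers, y is the line along which they close (so a half turn about z gives the same grasp; the last joint's range is limited). The gripper opens to 85 mm and grips with 20 to 120 N. Pads are 22 mm wide; open, the fingers measure 114 mm over their backs; the gripper's body (76 mm by 85 mm) begins 54 mm behind the grasp point. The pads swing forward as they close: fully open they stand 13 mm farther back than shut.
Start: joints at [-1.271, 0.576, 0.025, 1.437, -0.015, 1.129, -0.057], TCP at [252.745, 625.899, 253.289] pointing down, gripper open.
Joint ranges: [-2.76, 2.76], [-0.34, 2.15], [-1.52, 1.57], [0.19, 2.46], [-1.09, 4.23], [0.17, 1.99], [-2.82, 2.82]. Speed limits (rad/s): [2.22, 2.22, 3.01, 3.01, 3.14, 3.14, 3.14].

INTERFACE

Orientations are given as [roll, pitch, yaw] about the fixed x, y, z axes, in that order (R = Rz(yaw) Ry(pitch) Rx(roll)).
In Python, from workcell import arm gives the robot as it stands. The module is installed in compiled form; this text tells all that it offers.
- The arm moves only by the tool send_rows, never from a script. Its argument "motion" is one flat list of numbers, 7 for each row, row after row: the shift along the tool's x, y, z in m, then the turn, a rotation vector about the tool's x, y, z in rad, then the opening, from 0 (shut) to 1 (fully open). A call has 1 to 8 rows; each row shifts and turns the commanded pose from where the row before left it, along the tool's axes as they then stand; what a row does not reach is not made up. A row lasts 1/10 s, in which the tool goes at most 50 mm and 8.59 degrees, less where a joint would pass 70% of its speed; a pose out of reach is approached as far as the arm can. A call with a gripper value outside its range is refused whole. The fingers move at their own pace and stop on an object; "grip_force" is the grip in N (left out, the last holds). Time passes only in rows, so rows that do not move let the fingers close. It gives the time, the measured TCP pose, the force, the opening and the grip force at its end, in the units of the state.
- arm.get_obs(): the state, without advancing time (a new reading comes with each control period).
- arm.get_image(name): name is "side" or "top"; returns a dict with "pixels" (384x512x3 uint8, blue, green, red), "fx", "fy", "cx", "cy" (pixels), "rvec" (rotation vector, rad) and "tvec" (3), from world to camera coordinates, as OpenCV has them. Camera axes: x right, y down, z forward; pixel columns grow to the right and rows downward; lengths in mm; the calibration is good to about 2 mm. A picture is of the moment at which its call begins. There is no depth.
- arm.sign_off(): hands the job in; it is judged then, once.
The state is a dict: "clock": time; "q": joint angles; "dq": joint speeds; "tau": joint torques, N m; "position": TCP position; "eef_rot": TCP orientation; "force": force on the tool from outside, world axes, zero at the start; "torque": the same for the moment, N m; "grip_width": opening from 0.0 (shut) to 1.0 (fully open); "gripper_force": force on a finger pad.
Only numpy, scipy, OpenCV 4.12 (cv2) and the standard library are available. Lean on these libraries where they do the work, as an engineer would, in place of code of your own. Each camera call takes 0.05 s, during which the arm holds its last target. There are 200 camera calls.

TASK

Depressurise and loosen the filter holder using fingertips only: first press its vent button fully down and let it come up again before you turn the ring. Then roll the knurled retaining ring anticlockwise (seen from above) with a fingertip against its rim until the mark on the ring has come round to the arrow on the holder for the second time, counted from where it starts, and leave it standing at the arrow. Grasp nothing, and leave the dish, forceps, vial and timer where they lie.

Things in the scene. Friction and masses are not known exactly. Their poses are not given: they have to be found in the camera images.
- holder: Filter holder, fixed to a grey foot plate 120 x 120 x 10 mm on the worktop; the plate has a tongue towards the holder's own +y (52 mm wide, out to 138 mm from the axis) that carries the vent button. Origin: on the ring's vertical axis, at worktop level. z is up. Under the ring the steel shell is at most 39 mm in radius; over it stands only the upper shell (radius 31 mm, top 94 mm above the worktop, brass hose nipple to 102 mm).
- ring_center (a point): Centre of the retaining ring, on its axis, half-way up its rim. The aluminium ring is 24 mm high (12 mm above and below this point) and 92 mm across the ridge tips; its rim has 30 upright rounded ridges, 2.3 mm deep, 9 mm apart. About 72 mm above the worktop at the start; the ring is on a screw and rises 2 mm a turn as it is loosened.
- ring (a joint): Angle of the retaining ring in rad. It grows as the ring is turned anticlockwise seen from above (loosened). 0 = screwed home with the mark at the arrow; 6.28 = mark at the arrow for the first time, 12.57 = for the second time; starts between 0.6 and 3.6; the screw ends at 18.85. It is stiff enough (about 0.06 N m) to stay where it is left and turns with about 1.5 to 3 N along the rim. It cannot be lifted off.
- mark (a point): The mark: a raised black radial bar 11 x 5 x 2 mm on the ring's top face, centre 37.5 mm from the axis. It turns with the ring.
- pointer_tip (a point): Tip of the black arrow, about 20 mm long, fixed on the upper shell: it points outwards along the holder's own -x, 32 mm from the axis, 91 mm above the worktop. The ring is at the arrow when the mark lies straight out from this tip.
- vent_top (a point): Centre of the top of the vent button, a black round push button of 22 mm diameter in a grey housing, 112 mm from the ring's axis along the holder's own +y. It is pressed straight down; its top is about 32 mm above the worktop.
- vent (a joint): Travel of the vent button in m: 0 = up, 0.006 = fully down (takes about 5 N); it springs back.
- petri: Petri dish 92 mm across, 15 mm high, loose on the worktop at the robot's side of the holder; leave alone. Origin: centre of its underside.
- forceps: Steel forceps 136 mm long, 10 mm high, lying loose; leave alone. Origin: centre of its underside.
- vial: Vial with a black cap, 25 mm across, 50 mm high, standing loose behind the vent button; leave alone. Origin: centre of its underside.
- timer: Small timer 58 x 62 x 21 mm, loose on the far side of the holder; leave alone. Origin: centre of its underside.

How it is judged:
By the outcome, as a careful person would: the job done as asked, in the order asked, and still so for the second after the job is handed in, with the robot touching nothing.
It also fails if it takes over 58 s, if anything falls off the work surface, if the arm or the gripper's body presses on something with over 40 N, if the wrist force passes 120 N, or if a joint passes its speed limit or range.

## Working session

There is one attempt and no reset: what is moved stays moved. The work goes in short steps, Python scripts to look and compute and a tool call to move; the robot and the scene stay as the last step left them, time stands still between calls to the robot, and variables do not carry over. Pictures are saved under pics/ and viewed, at most 10 in all, crops included, and the job is handed in when it is done.

Besides the shell and the picture viewer there is one more tool, called after "Request:" in YAML: its name, and indented under it one key for each argument. send_rows: Moves the arm, as the interface text tells. Its arguments: {"type":"object","properties":{"motion":{"type":"array"},"grip_force":{"type":"number"}},"required":["motion"]}

```bash
mkdir -p pics; ls; python3 - <<'E'
from workcell import arm
import cv2,numpy as np
o=arm.get_obs();print(o['clock'],o['position'],o['eef_rot'],o['grip_width'],o['force'])
for n in('top','side'):
    d=arm.get_image(n);cv2.imwrite(f'pics/{n}0.png',d['pixels'])
    R=cv2.Rodrigues(np.array(d['rvec']))[0];print(n,d['fx'],d['cx'],d['cy'],(-R.T@np.array(d['tvec']).ravel()).round(0),R.round(3).tolist())
E
```

```text
pics
0.0 [252.57798869 625.50326273 252.44131207] [-3.13993292e+00  7.29657703e-05  2.75783874e+00] 1.0037393670032972 [ 0.54239976 -0.10935645  0.23144514]
top 382.68913523755447 256.9450337736333 192.65101463226253 [368. 262. 930.] [[0.02, -1.0, -0.024], [-0.99, -0.016, -0.137], [0.137, 0.027, -0.99]]
side 437.31810113288446 249.02049480540398 191.38206508216348 [ 295. -375.  613.] [[0.97, -0.244, -0.001], [-0.155, -0.612, -0.775], [0.189, 0.752, -0.632]]
```

View pics/top0.png

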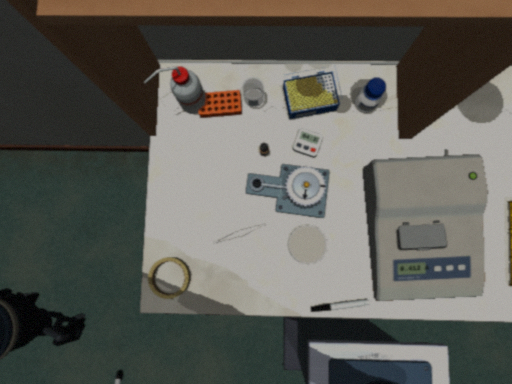

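View pics/side0.png

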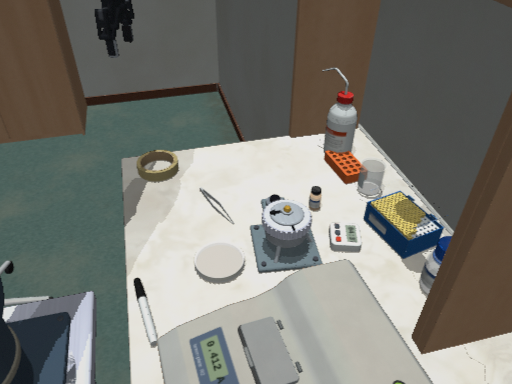

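Top view: ring at about (306,187), button (257,184), vial (265,149), timer (308,142), forceps (240,233), dish (307,243), all on the white worktop. Next I'll zoom in on the holder.

```bash
cat > h.py <<'E'
import cv2,numpy as np
from workcell import arm
def cam(d):
    K=np.array([[d['fx'],0,d['cx']],[0,d['fy'],d['cy']],[0,0,1.]])
    return K,cv2.Rodrigues(np.array(d['rvec'],float))[0],np.array(d['tvec'],float).ravel()
def px2w(d,u,v,z):
    K,R,t=cam(d);r=R.T@np.linalg.solve(K,[u,v,1.]);c=-R.T@t
    return c+r*(z-c[2])/r[2]
def w2px(d,P):
    K,R,t=cam(d);return cv2.projectPoints(np.array(P,float).reshape(-1,3),np.array(d['rvec'],float),t,K,None)[0].reshape(-1,2)
E
python3 - <<'E'
from h import *
import pickle
D={n:arm.get_image(n) for n in('top','side')};pickle.dump(D,open('D0.pkl','wb'))
a=cv2.resize(D['top']['pixels'][130:260,235:345],None,fx=3.6,fy=3.6,interpolation=cv2.INTER_CUBIC)
b=cv2.resize(D['side']['pixels'][180:280,230:330],None,fx=4,fy=4,interpolation=cv2.INTER_CUBIC)
h=max(a.shape[0],b.shape[0]);f=lambda i:cv2.copyMakeBorder(i,0,h-i.shape[0],0,0,0)
cv2.imwrite('pics/z0.png',np.hstack([f(a),f(b)]));print(a.shape,b.shape)
E
```

```text
(468, 396, 3) (400, 400, 3)
```

View pics/z0.png

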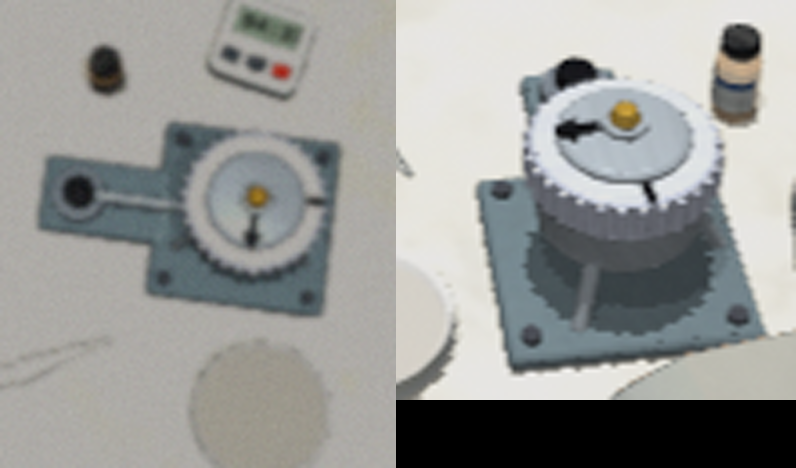

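Zoom: the arrow points straight down in the image (world −x). The mark is to the right of it (crop 317,201) and the button is on the left (78,190). That puts the ring at about 1.5 rad. I'll fit the holder pose from both views.

```bash
python3 - <<'E'
from h import *
import pickle
from scipy.optimize import least_squares
D=pickle.load(open('D0.pkl','rb'))
T=lambda x,y:(235+(x+.5)/3.6-.5,130+(y+.5)/3.6-.5)
S=lambda x,y:(230+(x-396+.5)/4-.5,180+(y+.5)/4-.5)
obs=[('top',T(78,190),(0,112,32)),('top',T(257,196),(0,0,100)),('top',T(252,247),(-32,0,91)),
('top',T(170,122),(60,60,10)),('top',T(340,145),(60,-60,10)),('top',T(323,316),(-60,-60,10)),('top',T(147,293),(-60,60,10)),
('side',S(625,108),(0,0,100)),('side',S(557,130),(-32,0,91)),('side',S(576,70),(0,112,32)),('side',S(510,370),(-60,-60,10)),('side',S(765,332),(60,-60,10)),('side',S(477,182),(-60,60,10))]
def W(p,P):
    c,s=np.cos(p[2]),np.sin(p[2]);return np.array([p[0]+c*P[0]-s*P[1],p[1]+s*P[0]+c*P[1],P[2]])
f=lambda p:np.concatenate([w2px(D[n],W(p,P))[0]-uv for n,uv,P in obs])
r=least_squares(f,[490,150,0],loss='soft_l1',x_scale=[10,10,.1]);print(r.x);print(r.fun.reshape(-1,2).round(1).tolist())
for n in('top','side'):
    q=least_squares(lambda p:np.concatenate([w2px(D[a],W(p,P))[0]-uv for a,uv,P in obs if a==n]),r.x,x_scale=[10,10,.1]).x;print(n,q)
p=r.x;print('button',W(p,(0,112,32)))
for n,uv in(('top',T(317,201)),('side',S(650,190))):
    m=px2w(D[n],*uv,86);d=m[:2]-p[:2];print(n,m,np.hypot(*d),'ring',(np.arctan2(d[1],d[0])-p[2]-np.pi)%(2*np.pi))
for nm,uv,z in(('vial',T(104,58),50),('timer',T(260,45),21),('petri',T(260,408),15),('forcepsR',T(108,340),5)):print(nm,px2w(D['top'],*uv,z).round(0))
E
```

```text
[ 5.03967203e+02  1.76295720e+02 -1.13899026e-01]
[[0.4, 0.2], [0.6, -0.0], [-0.2, 0.7], [-0.7, -0.7], [1.0, -0.9], [0.4, 0.4], [-0.5, 0.2], [0.2, 0.5], [-0.7, 0.4], [-0.1, -0.6], [0.0, -2.3], [1.5, 0.4], [-0.7, -1.1]]
top [ 5.03903850e+02  1.76628261e+02 -1.15117732e-01]
side [ 5.03509040e+02  1.75217714e+02 -1.11589809e-01]
button [516.69632991 287.57001793  32.        ]
top [503.61595425 139.11182487  86.        ] 37.18555430200489 ring 1.6752493687285144
side [503.48807835 138.57709367  86.        ] 37.72166948364467 ring 1.671993430299631
vial [602. 273.  50.]
timer [620. 168.  21.]
petri [377. 167.  15.]
forcepsR [420. 267.   5.]
```

Both views agree to within 1.5 mm, and the mark radius comes out at 37.4 mm (37.5 given). The ring is at about 1.67 rad, so it has to turn about 10.9 rad. Next is a helper that works out constant rows.

```bash
cat >> h.py <<'E'
def rows(n,target,yaw1=None,start=None):
    """constant row (dx,dy,dz m, wz) taking TCP from start (x,y,z,yaw) to target xyz, yaw1 in n rows"""
    if start is None:
        o=arm.get_obs();start=[*o['position'],o['eef_rot'][2]]
    y0=start[3];y1=y0 if yaw1 is None else yaw1
    w=-(y1-y0)/n;k=y0-w*np.arange(n)
    d=complex(target[0]-start[0],target[1]-start[1])/np.exp(1j*k).sum()
    return np.round([d.real/1e3,-d.imag/1e3,(start[2]-target[2])/n/1e3,0,0,w],5).tolist()
E
python3 - <<'E'
from h import *
print(rows(16,[516.7,287.6,80],1.3,[252.75,625.9,253.29,2.758]))
E
```

```text
[-0.02897, 0.00464, 0.01083, 0.0, 0.0, 0.09112]
```

Request:
send_rows:
  motion: [-0.029,0.0046,0.0108,0,0,0.091,0,-0.029,0.0046,0.0108,0,0,0.091,0,-0.029,0.0046,0.0108,0,0,0.091,0,-0.029,0.0046,0.0108,0,0,0.091,0,-0.029,0.0046,0.0108,0,0,0.091,0,-0.029,0.0046,0.0108,0,0,0.091,0,-0.029,0.0046,0.0108,0,0,0.091,0,-0.029,0.0046,0.0108,0,0,0.091,0]
  grip_force: 20

```text
clock: 1.0
position: [450.2, 506.0, 166.2]
eef_rot: [-3.142, 0.0, 2.026]
force: [-0.2, 0.2, -0.1]
grip_width: 0.002
gripper_force: 0.0
```

Request:
send_rows:
  motion: [-0.029,0.0046,0.0108,0,0,0.091,0,-0.029,0.0046,0.0108,0,0,0.091,0,-0.029,0.0046,0.0108,0,0,0.091,0,-0.029,0.0046,0.0108,0,0,0.091,0,-0.029,0.0046,0.0108,0,0,0.091,0,-0.029,0.0046,0.0108,0,0,0.091,0,-0.029,0.0046,0.0108,0,0,0.091,0,-0.029,0.0046,0.0108,0,0,0.091,0]

```text
clock: 1.8
position: [517.0, 285.9, 80.0]
eef_rot: [3.141, 0.0, 1.298]
force: [-0.0, 0.2, -0.4]
grip_width: 0.006
gripper_force: 0.0
```

```bash
python3 - <<'E'
from h import *
o=arm.get_obs();print(o['clock'],o['position'],o['eef_rot'],o['grip_width'],o['force'],o['q'].round(2) if hasattr(o['q'],'round') else o['q'])
d=arm.get_image('side');e=arm.get_image('top')
P=o['position']+[0,0,-22]
u,v=w2px(d,P)[0].astype(int);print(u,v)
a=cv2.resize(d['pixels'][130:270,200:330],None,fx=3,fy=3,interpolation=cv2.INTER_CUBIC)
b=cv2.resize(e['pixels'][100:240,200:330],None,fx=3,fy=3,interpolation=cv2.INTER_CUBIC)
cv2.imwrite('pics/z1.png',np.hstack([a,b]))
E
```

```text
1.8 [516.99563271 285.86804186  80.02958473] [3.14118066e+00 1.94632302e-05 1.29795039e+00] 0.006033463947133866 [-0.008048    0.1946521  -0.37479079] [-0.8   0.68  0.34  1.86 -0.35  0.66 -0.52]
275 187
```

View pics/z1.png

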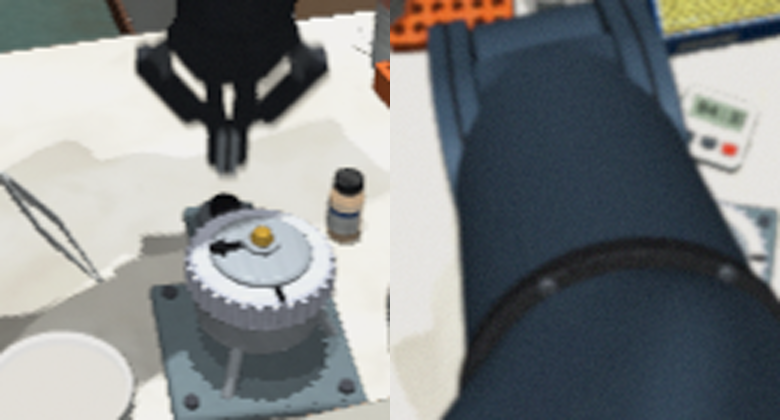

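The side view confirms the closed fingertip at (276,187) px, matching the predicted (275,187), and directly over the button. I'll press now.

Request:
send_rows:
  motion: [0.0016,-0.0007,0.006,0,0,0,0,0,0,0.007,0,0,0,0,0,0,0.006,0,0,0,0,0,0,0.004,0,0,0,0,0,0,0.002,0,0,0,0,0,0,0,0,0,0,0]

```text
clock: 2.5
position: [516.3, 288.9, 55.2]
eef_rot: [-3.141, 0.0, 1.302]
force: [-1.3, -0.7, 0.7]
grip_width: 0.001
gripper_force: 0.0
```

Request:
send_rows:
  motion: [0,0,0.002,0,0,0,0,0,0,0.002,0,0,0,0,0,0,0,0,0,0,0]

```text
clock: 2.8
position: [516.7, 288.9, 51.6]
eef_rot: [3.141, -0.0, 1.302]
force: [0.6, 0.9, 3.8]
grip_width: -0.001
gripper_force: 1.4
```

Request:
send_rows:
  motion: [0,0,0.002,0,0,0,0,0,0,0.001,0,0,0,0,0,0,0,0,0,0,0]

```text
clock: 3.1
position: [516.7, 288.9, 48.6]
eef_rot: [3.141, -0.0, 1.302]
force: [0.9, 0.6, 3.7]
grip_width: -0.002
gripper_force: 2.3
```

Request:
send_rows:
  motion: [0,0,0.001,0,0,0,0,0,0,0,0,0,0,0]

```text
clock: 3.3
position: [516.7, 288.9, 48.1]
eef_rot: [3.141, -0.001, 1.302]
force: [-0.6, -0.1, 9.3]
grip_width: 0.006
gripper_force: 4.8
```

Request:
send_rows:
  motion: [0,0,0.001,0,0,0,0,0,0,0,0,0,0,0]

```text
clock: 3.5
position: [516.7, 288.9, 47.9]
eef_rot: [3.141, -0.001, 1.302]
force: [-3.9, -0.5, 19.8]
grip_width: -0.003
gripper_force: 9.9
```

The button reached a hard stop at tip z = 26 mm (32 − 6) with about 20 N, so it is fully down. Now release it, and move in to the ring's rim from the same side.

Request:
send_rows:
  motion: [0,0,-0.01,0,0,0,0,0,0,-0.016,0,0,0,0,0,0,-0.016,0,0,0,0,-0.012,0.006,0,0,0,0,0,-0.016,0.006,0,0,0,0,0,-0.016,0.0057,0,0,0,0,0,-0.004,0,0,0,0,0,0,0,0,0,0,0,0,0]

```text
clock: 4.3
position: [520.6, 236.0, 88.1]
eef_rot: [-3.141, 0.001, 1.299]
force: [-0.1, 0.6, -0.2]
grip_width: -0.002
gripper_force: 0.0
```

```bash
cat >> h.py <<'E'
C=np.array([504.,176.3])
def st():
    o=arm.get_obs();p=o['position'];d=p[:2]-C;y=o['eef_rot'][2];f=np.array(o['force'])
    e=d/np.hypot(*d);ph=np.arctan2(d[1],d[0])
    print('t',round(o['clock'],2),'p',np.round(p,1),'r',round(np.hypot(*d),1),'phi',round(ph,3),'yaw',round(y,3),'Frad',round(f[:2]@e,1),'Ftan',round(f[1]*e[0]-f[0]*e[1],1),'Fz',round(f[2],1),'q',np.round(o['q'],2))
def look(name):
    d=arm.get_image('side');o=d['pixels'][180:280,230:330]
    cv2.imwrite(f'pics/{name}.png',cv2.resize(o,None,fx=5,fy=5,interpolation=cv2.INTER_CUBIC))
    return d
E
python3 -c "
from h import *
st();look('v1')"
```

```text
t 4.3 p [520.6 236.   88.1] r 62.0 phi 1.3 yaw 1.299 Frad 0.5 Ftan 0.2 Fz -0.2 q [-0.72  0.65  0.34  1.9  -0.34  0.64 -0.44]
```

View pics/v1.png

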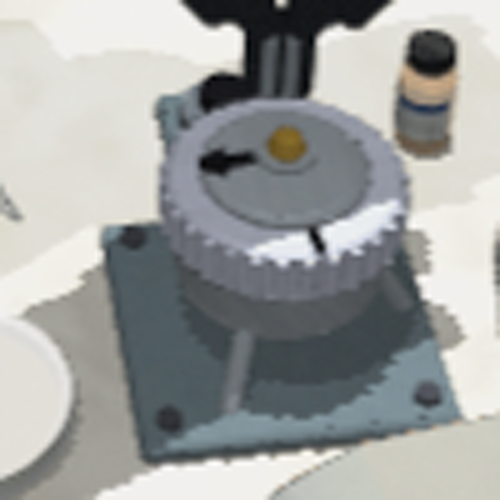

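The finger stands just behind the rim at (280,65), the button is up again at (220,90), and the mark is unmoved at (317,240). I'll creep in until it touches.

Request:
send_rows:
  motion: [-0.002,0,0,0,0,0,0,-0.002,0,0,0,0,0,0,0,0,0,0,0,0,0]

```text
clock: 4.65
position: [519.5, 234.1, 88.4]
eef_rot: [-3.141, 0.0, 1.302]
force: [-0.0, -0.5, -0.2]
grip_width: 0.001
gripper_force: 0.0
```

Request:
send_rows:
  motion: [-0.001,0,0,0,0,0,0,0,0,0,0,0,0,0]

```text
clock: 4.85
position: [519.4, 233.0, 88.5]
eef_rot: [3.142, 0.0, 1.302]
force: [0.2, 1.2, 0.4]
grip_width: 0.001
gripper_force: 0.0
```

Request:
send_rows:
  motion: [-0.001,0,0,0,0,0,0,0,0,0,0,0,0,0]

```text
clock: 5.05
position: [519.2, 231.9, 88.5]
eef_rot: [3.142, 0.0, 1.302]
force: [-0.9, -0.1, -0.1]
grip_width: -0.001
gripper_force: 0.0
```

Request:
send_rows:
  motion: [-0.001,0,0,0,0,0,0,0,0,0,0,0,0,0]

```text
clock: 5.25
position: [518.9, 231.2, 88.5]
eef_rot: [3.142, -0.0, 1.302]
force: [0.9, 0.9, 1.2]
grip_width: -0.003
gripper_force: 0.2
```

Request:
send_rows:
  motion: [-0.001,0,0,0,0,0,0,0,0,0,0,0,0,0]

```text
clock: 5.45
position: [518.9, 230.9, 88.6]
eef_rot: [3.141, -0.001, 1.302]
force: [0.6, 3.7, -0.2]
grip_width: 0.001
gripper_force: 2.0
```

```bash
python3 -c "
from h import *
st()"
```

```text
t 5.45 p [518.9 230.9  88.6] r 56.6 phi 1.305 yaw 1.302 Frad 3.8 Ftan 0.4 Fz -0.2 q [-0.72  0.64  0.34  1.92 -0.34  0.64 -0.43]
```

Contact is at r ≈ 56.8 mm (46 + 11 mm half finger), which confirms the centre. I'll press slightly and start rolling.

Request:
send_rows:
  motion: [-0.0005,0,0,0,0,0,0,-0.0003,-0.0055,0,0,0,-0.1,0,-0.0003,-0.0055,0,0,0,-0.1,0,-0.0003,-0.0055,0,0,0,-0.1,0,-0.0003,-0.0055,0,0,0,-0.1,0]

```text
clock: 5.95
position: [497.1, 232.3, 88.8]
eef_rot: [3.14, -0.001, 1.707]
force: [1.4, 4.7, -1.0]
grip_width: -0.001
gripper_force: 2.5
```

```bash
python3 -c "
from h import *
st();look('v2')"
```

```text
t 5.95 p [497.1 232.3  88.8] r 56.4 phi 1.693 yaw 1.707 Frad 4.5 Ftan -1.9 Fz -1.0 q [-0.67  0.61  0.22  1.96 -0.23  0.59 -0.16]
```

View pics/v2.png

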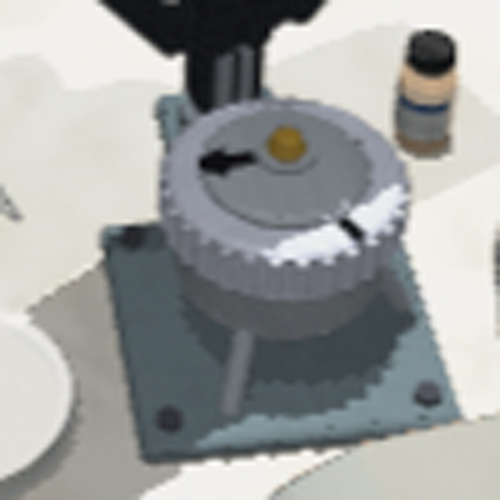

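The mark moved to (350,230), so the ring turns with the finger. I'll add an automatic mark reader and keep going.

```bash
cat >> h.py <<'E'
def mark(pred=None,name='side',w=0.6,d=None):
    """ring angle (mod 2pi) from darkest bar on the top face, local contrast; pred limits the search"""
    d=d or arm.get_image(name);g=cv2.cvtColor(d['pixels'],cv2.COLOR_BGR2GRAY).astype(np.float32)
    th=np.arange(0,2*np.pi,.01) if pred is None else np.arange(pred-w,pred+w,.01)
    z=85.5+2*((pred or 1.67)-1.67)/6.283
    s=0
    for r in(34.5,36,37.5,39,41):
        a=th-.114+np.pi
        P=np.c_[C[0]+r*np.cos(a),C[1]+r*np.sin(a),0*a+z];uv=w2px(d,P).astype(np.float32)
        s=s+cv2.remap(g,uv[:,:1],uv[:,1:],cv2.INTER_CUBIC).ravel()/5
    m=lambda k:np.convolve(np.pad(s,50,'edge'),np.ones(k)/k,'same')[50:-50]
    c=m(81)-m(11)
    i=int(c.argmax());sl=slice(max(0,i-8),i+9);wt=np.clip(c[sl]-.4*c[i],0,None)
    return round(float((th[sl]*wt).sum()/wt.sum()),3),round(float(c[i]),1)
E
python3 - <<'E'
from h import *
import pickle
D=pickle.load(open('D0.pkl','rb'))
print(mark(1.67,'side',d=D['side']),mark(1.67,'top',d=D['top']),mark(None,'side',d=D['side']))
print(mark(2.07))
for x,y in((350,230),):
    m=px2w(arm.get_image('side'),230+(x+.5)/5-.5,180+(y+.5)/5-.5,86)[:2]-C;print(np.hypot(*m),(np.arctan2(m[1],m[0])+.114-np.pi)%6.283)
E
```

```text
(1.655, 139.8) (1.671, 69.4) (1.655, 139.8)
(2.054, 156.1)
38.65050975999526 1.9907510208634402
```

Request:
send_rows:
  motion: [-0.0003,-0.0055,0,0,0,-0.1,0,-0.0003,-0.0055,0,0,0,-0.1,0,-0.0003,-0.0055,0,0,0,-0.1,0,-0.0003,-0.0055,0,0,0,-0.1,0,-0.0003,-0.0055,0,0,0,-0.1,0,-0.0003,-0.0055,0,0,0,-0.1,0]

```text
clock: 6.7
position: [466.5, 218.4, 88.7]
eef_rot: [3.141, -0.001, 2.307]
force: [-3.2, 4.7, 1.9]
grip_width: -0.001
gripper_force: 2.8
```

```bash
python3 -c "
from h import *
st();print(mark(2.65),mark(2.65,'top'))"
```

```text
t 6.7 p [466.5 218.4  88.7] r 56.4 phi 2.298 yaw 2.307 Frad 5.6 Ftan -0.8 Fz 1.9 q [-0.56  0.56  0.04  2.04 -0.05  0.54  0.26]
(2.622, 149.1) (2.194, 1.7)
```

Request:
send_rows:
  motion: [-0.0003,-0.0055,0,0,0,-0.1,0,-0.0003,-0.0055,0,0,0,-0.1,0,-0.0003,-0.0055,0,0,0,-0.1,0,-0.0003,-0.0055,0,0,0,-0.1,0,-0.0003,-0.0055,0,0,0,-0.1,0,-0.0003,-0.0055,0,0,0,-0.1,0,-0.0003,-0.0055,0,0,0,-0.1,0,-0.0003,-0.0055,0,0,0,-0.1,0]

```text
clock: 7.6
position: [447.7, 177.9, 88.4]
eef_rot: [-3.141, -0.002, 3.107]
force: [-3.4, 2.1, 3.1]
grip_width: 0.001
gripper_force: 1.9
```

```bash
python3 -c "
from h import *
st();print(mark(3.4),mark(3.4,'top'))"
```

```text
t 7.6 p [447.7 177.9  88.4] r 56.3 phi 3.113 yaw 3.107 Frad 3.4 Ftan -2.0 Fz 3.1 q [-0.34  0.53 -0.19  2.12  0.2   0.51  0.85]
(3.444, 137.4) (3.539, 5.2)
```

Request:
send_rows:
  motion: [-0.0005,-0.0055,0,0,0,-0.1,0,-0.0003,-0.0055,0,0,0,-0.1,0,-0.0003,-0.0055,0,0,0,-0.1,0,-0.0003,-0.0055,0,0,0,-0.1,0,-0.0003,-0.0055,0,0,0,-0.1,0,-0.0003,-0.0055,0,0,0,-0.1,0,-0.0003,-0.0055,0,0,0,-0.1,0,-0.0003,-0.0055,0,0,0,-0.1,0]

```text
clock: 8.5
position: [463.6, 137.1, 88.1]
eef_rot: [3.142, -0.003, -2.381]
force: [-3.6, -1.3, 1.5]
grip_width: -0.0
gripper_force: 1.5
```

```bash
python3 -c "
from h import *
st();print(mark(4.2),mark(4.2,'top'))"
```

```text
t 8.5 p [463.6 137.1  88.1] r 56.3 phi -2.371 yaw -2.381 Frad 3.5 Ftan -1.6 Fz 1.5 q [-0.09  0.56 -0.43  2.11  0.43  0.56  1.5 ]
(4.098, 46.5) (4.287, 83.3)
```

Request:
send_rows:
  motion: [-0.0006,-0.0055,0,0,0,-0.1,0,-0.0003,-0.0055,0,0,0,-0.1,0,-0.0003,-0.0055,0,0,0,-0.1,0,-0.0003,-0.0055,0,0,0,-0.1,0,-0.0003,-0.0055,0,0,0,-0.1,0,-0.0003,-0.0055,0,0,0,-0.1,0,-0.0003,-0.0055,0,0,0,-0.1,0,-0.0003,-0.0055,0,0,0,-0.1,0]

```text
clock: 9.4
position: [503.8, 120.1, 88.1]
eef_rot: [3.14, -0.003, -1.583]
force: [-1.7, -4.1, 2.4]
grip_width: -0.001
gripper_force: 1.9
```

```bash
python3 -c "
from h import *
st();print(mark(5.05),mark(5.05,'top'))"
```

```text
t 9.4 p [503.8 120.1  88.1] r 56.2 phi -1.574 yaw -1.583 Frad 4.1 Ftan -1.7 Fz 2.4 q [ 0.11  0.63 -0.67  2.02  0.61  0.7   2.19]
(5.039, 13.7) (5.051, 82.0)
```

Request:
send_rows:
  motion: [-0.0005,-0.0055,0,0,0,-0.1,0,-0.0003,-0.0055,0,0,0,-0.1,0,-0.0003,-0.0055,0,0,0,-0.1,0,-0.0003,-0.0055,0,0,0,-0.1,0,-0.0003,-0.0055,0,0,0,-0.1,0,0.004,0,0,0,0,0,0,0.01,0,0,0,0,0,0,0,0,0,0,0,0,0]

```text
clock: 10.3
position: [537.7, 114.5, 88.3]
eef_rot: [3.141, -0.001, -1.087]
force: [-0.8, -0.3, 0.2]
grip_width: -0.005
gripper_force: 0.0
```

```bash
python3 -c "
from h import *
st();print(mark(5.55),mark(5.55,'top'))"
```

```text
t 10.3 p [537.7 114.5  88.3] r 70.3 phi -1.072 yaw -1.087 Frad -0.1 Ftan -0.9 Fz 0.2 q [ 0.21  0.71 -0.8   1.94  0.7   0.81  2.64]
(5.574, 139.9) (5.54, 82.9)
```

Ring at 5.55 (both cameras agree). I'll rewind the finger clockwise, clear of the rim.

Request:
send_rows:
  motion: [-0.0007,0.0098,0,0,0,0.14,0,-0.0007,0.0098,0,0,0,0.14,0,-0.0007,0.0098,0,0,0,0.14,0,-0.0007,0.0098,0,0,0,0.14,0,-0.0007,0.0098,0,0,0,0.14,0,-0.0007,0.0098,0,0,0,0.14,0,-0.0007,0.0098,0,0,0,0.14,0,-0.0007,0.0098,0,0,0,0.14,0]

```text
clock: 11.2
position: [462.2, 121.7, 88.7]
eef_rot: [-3.142, 0.001, -2.209]
force: [-1.0, 0.4, -0.6]
grip_width: -0.001
gripper_force: 0.0
```

Request:
send_rows:
  motion: [-0.0007,0.0098,0,0,0,0.14,0,-0.0007,0.0098,0,0,0,0.14,0,-0.0007,0.0098,0,0,0,0.14,0,-0.0007,0.0098,0,0,0,0.14,0,-0.0007,0.0098,0,0,0,0.14,0,-0.0007,0.0098,0,0,0,0.14,0,-0.0007,0.0098,0,0,0,0.14,0,-0.0007,0.0098,0,0,0,0.14,0]

```text
clock: 12.0
position: [434.8, 191.5, 88.7]
eef_rot: [3.141, 0.0, 2.955]
force: [-0.3, 0.3, 0.2]
grip_width: 0.001
gripper_force: 0.0
```

```bash
python3 -c "
from h import *
st()"
```

```text
t 12.0 p [434.8 191.5  88.7] r 70.9 phi 2.925 yaw 2.955 Frad 0.4 Ftan -0.2 Fz 0.2 q [-0.41  0.52 -0.15  2.14  0.16  0.49  0.7 ]
```

Request:
send_rows:
  motion: [-0.0007,0.0098,0,0,0,0.14,0,-0.0007,0.0098,0,0,0,0.14,0,-0.0007,0.0098,0,0,0,0.14,0,-0.0007,0.0098,0,0,0,0.14,0,-0.0007,0.0098,0,0,0,0.14,0,-0.0007,0.0098,0,0,0,0.14,0,-0.0007,0.0098,0,0,0,0.14,0,-0.0007,0.0098,0,0,0,0.14,0]

```text
clock: 12.8
position: [485.5, 246.7, 88.7]
eef_rot: [3.141, -0.001, 1.835]
force: [0.6, 0.7, -0.6]
grip_width: -0.002
gripper_force: 0.0
```

Request:
send_rows:
  motion: [-0.0007,0.0098,0,0,0,0.14,0,-0.0007,0.0098,0,0,0,0.14,0,-0.0007,0.0098,0,0,0,0.14,0,-0.0007,0.0098,0,0,0,0.14,0,0,0,0,0,0,0,0]

```text
clock: 13.3
position: [525.2, 245.6, 88.5]
eef_rot: [3.14, -0.0, 1.278]
force: [1.8, -0.7, 0.3]
grip_width: 0.002
gripper_force: 0.0
```

```bash
python3 -c "
from h import *
st()"
```

```text
t 13.3 p [525.2 245.6  88.5] r 72.4 phi 1.274 yaw 1.278 Frad -0.2 Ftan -2.0 Fz 0.3 q [-0.73  0.66  0.34  1.89 -0.34  0.65 -0.48]
```

Request:
send_rows:
  motion: [-0.007,0,0,0,0,0,0,-0.006,0,0,0,0,0,0,-0.002,0,0,0,0,0,0,-0.001,0,0,0,0,0,0,-0.001,0,0,0,0,0,0,-0.0003,-0.0055,0,0,0,-0.1,0,-0.0003,-0.0055,0,0,0,-0.1,0,-0.0003,-0.0055,0,0,0,-0.1,0]

```text
clock: 14.1
position: [503.7, 232.8, 88.8]
eef_rot: [3.14, -0.002, 1.588]
force: [1.5, 5.3, -1.0]
grip_width: 0.002
gripper_force: 2.6
```

```bash
python3 -c "
from h import *
st();print(mark(5.85),mark(5.85,'top'))"
```

```text
t 14.1 p [503.7 232.8  88.8] r 56.5 phi 1.576 yaw 1.588 Frad 5.3 Ftan -1.5 Fz -1.0 q [-0.68  0.62  0.25  1.95 -0.25  0.6  -0.25]
(5.825, 92.9) (6.381, 4.5)
```

Request:
send_rows:
  motion: [-0.0003,-0.0055,0,0,0,-0.1,0,-0.0003,-0.0055,0,0,0,-0.1,0,-0.0003,-0.0055,0,0,0,-0.1,0,-0.0003,-0.0055,0,0,0,-0.1,0,-0.0003,-0.0055,0,0,0,-0.1,0,-0.0003,-0.0055,0,0,0,-0.1,0,-0.0003,-0.0055,0,0,0,-0.1,0,-0.0003,-0.0055,0,0,0,-0.1,0]

```text
clock: 15.0
position: [463.0, 215.0, 88.7]
eef_rot: [3.141, -0.001, 2.388]
force: [-3.3, 4.3, 1.7]
grip_width: -0.004
gripper_force: 2.9
```

Request:
send_rows:
  motion: [-0.0003,-0.0055,0,0,0,-0.1,0,-0.0003,-0.0055,0,0,0,-0.1,0,-0.0003,-0.0055,0,0,0,-0.1,0,-0.0003,-0.0055,0,0,0,-0.1,0,-0.0003,-0.0055,0,0,0,-0.1,0,-0.0003,-0.0055,0,0,0,-0.1,0,-0.0003,-0.0055,0,0,0,-0.1,0,-0.0003,-0.0055,0,0,0,-0.1,0]

```text
clock: 15.8
position: [447.7, 173.2, 88.5]
eef_rot: [-3.141, -0.002, -3.096]
force: [-4.3, 0.3, 2.4]
grip_width: 0.003
gripper_force: 2.0
```

```bash
python3 -c "
from h import *
st();print(mark(7.45),mark(7.45,'top'))"
```

```text
t 15.8 p [447.7 173.2  88.5] r 56.4 phi -3.086 yaw -3.096 Frad 4.3 Ftan -0.5 Fz 2.4 q [-0.31  0.53 -0.22  2.12  0.23  0.51  0.91]
(7.424, 75.7) (7.3, 17.5)
```

Still in step at 7.42 (5.83 + 1.6). Continuing.

Request:
send_rows:
  motion: [-0.0005,-0.0055,0,0,0,-0.1,0,-0.0003,-0.0055,0,0,0,-0.1,0,-0.0003,-0.0055,0,0,0,-0.1,0,-0.0003,-0.0055,0,0,0,-0.1,0,-0.0003,-0.0055,0,0,0,-0.1,0,-0.0003,-0.0055,0,0,0,-0.1,0,-0.0003,-0.0055,0,0,0,-0.1,0,-0.0003,-0.0055,0,0,0,-0.1,0]

```text
clock: 16.7
position: [466.9, 133.9, 88.3]
eef_rot: [3.142, -0.002, -2.301]
force: [-3.2, -1.4, 2.0]
grip_width: -0.001
gripper_force: 1.7
```

Request:
send_rows:
  motion: [-0.0006,-0.0055,0,0,0,-0.1,0,-0.0003,-0.0055,0,0,0,-0.1,0,-0.0003,-0.0055,0,0,0,-0.1,0,-0.0003,-0.0055,0,0,0,-0.1,0,-0.0003,-0.0055,0,0,0,-0.1,0,-0.0003,-0.0055,0,0,0,-0.1,0,-0.0003,-0.0055,0,0,0,-0.1,0,-0.0003,-0.0055,0,0,0,-0.1,0]

```text
clock: 17.5
position: [508.5, 120.0, 88.2]
eef_rot: [3.141, -0.002, -1.501]
force: [-1.8, -2.9, 1.0]
grip_width: -0.001
gripper_force: 1.2
```

```bash
python3 -c "
from h import *
st();print(mark(9.05),mark(9.05,'top'))"
```

```text
t 17.5 p [508.5 120.   88.2] r 56.4 phi -1.49 yaw -1.501 Frad 2.7 Ftan -2.1 Fz 1.0 q [ 0.13  0.65 -0.7   2.01  0.63  0.72  2.25]
(8.951, 1.4) (9.033, 76.3)
```

Request:
send_rows:
  motion: [-0.0007,-0.0055,0,0,0,-0.1,0,-0.0003,-0.0055,0,0,0,-0.1,0,-0.0003,-0.0055,0,0,0,-0.1,0,-0.0003,-0.0055,0,0,0,-0.1,0,0.004,0,0,0,0,0,0,0.01,0,0,0,0,0,0,0,0,0,0,0,0,0]

```text
clock: 18.3
position: [536.3, 113.6, 88.3]
eef_rot: [3.141, -0.001, -1.107]
force: [-0.6, -0.2, -0.8]
grip_width: 0.0
gripper_force: 0.0
```

```bash
python3 -c "
from h import *
st();print(mark(9.45),mark(9.45,'top'))"
```

```text
t 18.3 p [536.3 113.6  88.3] r 70.5 phi -1.095 yaw -1.107 Frad -0.1 Ftan -0.6 Fz -0.8 q [ 0.22  0.71 -0.8   1.94  0.71  0.8   2.62]
(9.089, 18.2) (9.427, 69.1)
```

Request:
send_rows:
  motion: [-0.0007,0.0098,0,0,0,0.14,0,-0.0007,0.0098,0,0,0,0.14,0,-0.0007,0.0098,0,0,0,0.14,0,-0.0007,0.0098,0,0,0,0.14,0,-0.0007,0.0098,0,0,0,0.14,0,-0.0007,0.0098,0,0,0,0.14,0,-0.0007,0.0098,0,0,0,0.14,0,-0.0007,0.0098,0,0,0,0.14,0]

```text
clock: 19.2
position: [461.0, 122.4, 88.7]
eef_rot: [-3.142, 0.001, -2.229]
force: [-0.4, -0.2, -0.2]
grip_width: -0.003
gripper_force: 0.0
```

Request:
send_rows:
  motion: [-0.0007,0.0098,0,0,0,0.14,0,-0.0007,0.0098,0,0,0,0.14,0,-0.0007,0.0098,0,0,0,0.14,0,-0.0007,0.0098,0,0,0,0.14,0,-0.0007,0.0098,0,0,0,0.14,0,-0.0007,0.0098,0,0,0,0.14,0,-0.0007,0.0098,0,0,0,0.14,0,-0.0007,0.0098,0,0,0,0.14,0]

```text
clock: 20.0
position: [435.0, 192.8, 88.7]
eef_rot: [3.141, 0.0, 2.935]
force: [1.0, 0.3, 1.0]
grip_width: 0.002
gripper_force: 0.0
```

Request:
send_rows:
  motion: [-0.0007,0.0098,0,0,0,0.14,0,-0.0007,0.0098,0,0,0,0.14,0,-0.0007,0.0098,0,0,0,0.14,0,-0.0007,0.0098,0,0,0,0.14,0,-0.0007,0.0098,0,0,0,0.14,0,-0.0007,0.0098,0,0,0,0.14,0,-0.0007,0.0098,0,0,0,0.14,0,-0.0007,0.0098,0,0,0,0.14,0]

```text
clock: 20.8
position: [486.8, 247.0, 88.7]
eef_rot: [3.141, -0.001, 1.816]
force: [-0.8, 0.1, 0.3]
grip_width: -0.003
gripper_force: 0.0
```

Request:
send_rows:
  motion: [-0.0007,0.0098,0,0,0,0.14,0,-0.0007,0.0098,0,0,0,0.14,0,-0.0007,0.0098,0,0,0,0.14,0,-0.0007,0.0098,0,0,0,0.14,0,0,0,0,0,0,0,0]

```text
clock: 21.3
position: [526.4, 245.0, 88.5]
eef_rot: [3.14, -0.0, 1.258]
force: [0.8, -0.2, -0.3]
grip_width: -0.003
gripper_force: 0.0
```

```bash
python3 -c "
from h import *
st()"
```

```text
t 21.3 p [526.4 245.   88.5] r 72.3 phi 1.255 yaw 1.258 Frad 0.1 Ftan -0.9 Fz -0.3 q [-0.73  0.66  0.34  1.88 -0.34  0.66 -0.5 ]
```

Request:
send_rows:
  motion: [-0.007,0,0,0,0,0,0,-0.006,0,0,0,0,0,0,-0.002,0,0,0,0,0,0,-0.001,0,0,0,0,0,0,-0.001,0,0,0,0,0,0,-0.0003,-0.0055,0,0,0,-0.1,0,-0.0003,-0.0055,0,0,0,-0.1,0,-0.0003,-0.0055,0,0,0,-0.1,0]

```text
clock: 22.1
position: [504.9, 232.7, 88.9]
eef_rot: [3.139, -0.002, 1.568]
force: [2.4, 5.2, -1.0]
grip_width: 0.001
gripper_force: 2.6
```

Request:
send_rows:
  motion: [-0.0003,-0.0055,0,0,0,-0.1,0,-0.0003,-0.0055,0,0,0,-0.1,0,-0.0003,-0.0055,0,0,0,-0.1,0,-0.0003,-0.0055,0,0,0,-0.1,0,-0.0003,-0.0055,0,0,0,-0.1,0,-0.0003,-0.0055,0,0,0,-0.1,0,-0.0003,-0.0055,0,0,0,-0.1,0,-0.0003,-0.0055,0,0,0,-0.1,0]

```text
clock: 22.9
position: [463.8, 215.8, 88.8]
eef_rot: [3.141, -0.001, 2.368]
force: [-3.0, 6.1, 1.0]
grip_width: 0.001
gripper_force: 2.8
```

Request:
send_rows:
  motion: [-0.0003,-0.0055,0,0,0,-0.1,0,-0.0003,-0.0055,0,0,0,-0.1,0,-0.0003,-0.0055,0,0,0,-0.1,0,-0.0003,-0.0055,0,0,0,-0.1,0,-0.0003,-0.0055,0,0,0,-0.1,0,-0.0003,-0.0055,0,0,0,-0.1,0,-0.0003,-0.0055,0,0,0,-0.1,0,-0.0003,-0.0055,0,0,0,-0.1,0]

```text
clock: 23.7
position: [447.6, 174.4, 88.6]
eef_rot: [-3.141, -0.001, -3.116]
force: [-3.0, 1.3, 2.6]
grip_width: 0.001
gripper_force: 1.8
```

Request:
send_rows:
  motion: [-0.0005,-0.0055,0,0,0,-0.1,0,-0.0003,-0.0055,0,0,0,-0.1,0,-0.0003,-0.0055,0,0,0,-0.1,0,-0.0003,-0.0055,0,0,0,-0.1,0,-0.0003,-0.0055,0,0,0,-0.1,0,-0.0003,-0.0055,0,0,0,-0.1,0]

```text
clock: 24.3
position: [458.7, 142.9, 88.4]
eef_rot: [-3.141, -0.002, -2.516]
force: [-1.7, -0.0, -0.2]
grip_width: 0.003
gripper_force: 0.8
```

```bash
python3 -c "
from h import *
st();print(mark(11.9),mark(11.9,'top'))"
```

```text
t 24.3 p [458.7 142.9  88.4] r 56.3 phi -2.506 yaw -2.516 Frad 1.4 Ftan -1.0 Fz -0.2 q [-0.12  0.55 -0.41  2.12  0.4   0.55  1.37]
(12.099, 1.1) (11.795, 81.0)
```

Request:
send_rows:
  motion: [-0.0009,-0.0055,0,0,0,-0.1,0,-0.0003,-0.0055,0,0,0,-0.1,0,-0.0003,-0.0055,0,0,0,-0.1,0,-0.0003,-0.0055,0,0,0,-0.1,0,-0.0003,-0.0055,0,0,0,-0.1,0,-0.0003,-0.0055,0,0,0,-0.1,0,0,0,0,0,0,0,0]

```text
clock: 25.1
position: [485.8, 123.1, 88.2]
eef_rot: [3.141, -0.002, -1.924]
force: [-0.2, -5.4, 0.8]
grip_width: -0.006
gripper_force: 2.5
```

```bash
python3 -c "
from h import *
st();print(mark(12.4),mark(12.4,'top'))"
```

```text
t 25.1 p [485.8 123.1  88.2] r 56.2 phi -1.899 yaw -1.924 Frad 5.2 Ftan 1.6 Fz 0.8 q [ 0.05  0.6  -0.58  2.06  0.55  0.64  1.88]
(12.269, 33.7) (12.361, 76.8)
```

Request:
send_rows:
  motion: [-0.0002,-0.0044,0,0,0,-0.08,0,-0.0002,-0.0044,0,0,0,-0.08,0,0,0,0,0,0,0,0,0,0,0,0,0,0,0]

```text
clock: 25.6
position: [494.0, 121.0, 88.3]
eef_rot: [3.141, -0.002, -1.768]
force: [-0.3, -6.4, 0.2]
grip_width: -0.0
gripper_force: 3.1
```

```bash
python3 - <<'E'
from h import *
st();print(mark(12.5),mark(12.5,'top'))
e=arm.get_image('top');d=arm.get_image('side')
a=cv2.resize(e['pixels'][160:215,280:335],None,fx=7,fy=7,interpolation=cv2.INTER_CUBIC)
b=cv2.resize(d['pixels'][190:245,255:310],None,fx=7,fy=7,interpolation=cv2.INTER_CUBIC)
cv2.imwrite('pics/e1.png',np.hstack([a,b]))
E
```

```text
t 25.6 p [494.  121.   88.3] r 56.2 phi -1.749 yaw -1.768 Frad 6.4 Ftan 0.9 Fz 0.2 q [ 0.09  0.62 -0.63  2.04  0.58  0.67  2.02]
(12.574, 9.1) (12.506, 74.8)
```

View pics/e1.png

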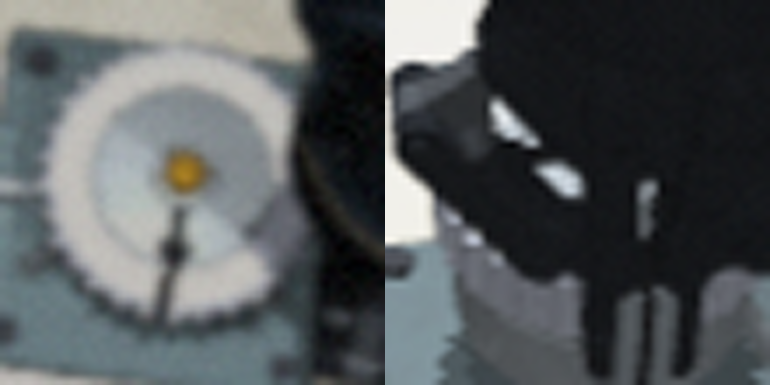

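Top crop: the arrow runs from (180,205) to about (172,262) and the mark is at about (162,300), nearly in line. I'll read both angles with the same method on the same frames.

```bash
cat >> h.py <<'E'
def bar(d,radii,z,c,a0=0.,w=.35):
    g=cv2.cvtColor(d['pixels'],cv2.COLOR_BGR2GRAY).astype(np.float32);th=np.arange(a0-w,a0+w,.005);out=[]
    for r in radii:
        a=th-.114+np.pi;uv=w2px(d,np.c_[c[0]+r*np.cos(a),c[1]+r*np.sin(a),0*a+z]).astype(np.float32)
        s=cv2.remap(g,uv[:,:1],uv[:,1:],cv2.INTER_CUBIC).ravel()
        s=np.median(s)-s;s=np.clip(s-.5*s.max(),0,None);out.append((s*th).sum()/s.sum())
    return np.array(out)
E
python3 - <<'E'
from h import *
ds=[arm.get_image('top') for _ in range(3)]
for c in(C,np.array([503.9,176.6])):
    for d in ds[:2]:
        print('arrow',bar(d,[20,22,24,26,28,30],91,c).round(3),'mark',bar(d,[34.5,36,37.5,39,40.5],89,c).round(3))
E
```

```text
arrow [-0.043 -0.045 -0.038 -0.038 -0.037 -0.035] mark [-0.063 -0.062 -0.06  -0.06  -0.062]
arrow [-0.045 -0.05  -0.035 -0.031 -0.034 -0.032] mark [-0.062 -0.062 -0.06  -0.059 -0.062]
arrow [-0.03  -0.033 -0.026 -0.026 -0.025 -0.026] mark [-0.055 -0.054 -0.053 -0.053 -0.055]
arrow [-0.032 -0.037 -0.024 -0.02  -0.022 -0.023] mark [-0.054 -0.054 -0.052 -0.052 -0.056]
```

Request:
send_rows:
  motion: [0,-0.0012,0,0,0,-0.02,0,0,-0.0012,0,0,0,-0.02,0,0,0,0,0,0,0,0]

```text
clock: 26.25
position: [496.0, 120.6, 88.3]
eef_rot: [3.141, -0.002, -1.727]
force: [-0.8, -6.4, 1.6]
grip_width: -0.001
gripper_force: 3.1
```

```bash
cat > chk.py <<'E'
from h import *
st()
for d in [arm.get_image('top') for _ in range(2)]:
  print('arrow',bar(d,[20,22,24,26,28,30],91,C).mean().round(3),'mark',bar(d,[34.5,36,37.5,39,40.5],89,C).mean().round(3))
E
python3 chk.py
```

```text
t 26.25 p [496.  120.6  88.3] r 56.2 phi -1.713 yaw -1.727 Frad 6.5 Ftan 0.1 Fz 1.6 q [ 0.1   0.62 -0.64  2.04  0.59  0.67  2.05]
arrow -0.038 mark -0.032
arrow -0.039 mark -0.033
```

Aligned to within about 0.01 rad. I'll back off radially, rise, and check clear of the ring.

Request:
send_rows:
  motion: [0.003,0,0,0,0,0,0,0.01,0,0,0,0,0,0,0.02,0,0,0,0,0,0,0.02,0,-0.02,0,0,0,0,0.02,0,-0.03,0,0,0,0,0,0,-0.04,0,0,0,0,0,0,-0.04,0,0,0,0,0,0,0,0,0,0,0]

```text
clock: 27.15
position: [488.1, 50.4, 223.1]
eef_rot: [-3.134, 0.003, -1.724]
force: [0.1, -0.2, -0.3]
grip_width: 0.001
gripper_force: 0.0
```

```bash
python3 chk.py; python3 - <<'E'
from h import *
e=arm.get_image('top');d=arm.get_image('side')
print(bar(d,[22,24,26,28,30],91,C).round(3),bar(d,[34.5,36,37.5,39,40.5],89,C).round(3))
a=cv2.resize(e['pixels'][130:230,235:335],None,fx=4,fy=4,interpolation=cv2.INTER_CUBIC)
b=cv2.resize(d['pixels'][180:280,230:330],None,fx=4,fy=4,interpolation=cv2.INTER_CUBIC)
cv2.imwrite('pics/e2.png',np.hstack([a,b]))
E
```

```text
t 27.15 p [488.1  50.4 223.1] r 126.9 phi -1.696 yaw -1.724 Frad 0.2 Ftan 0.2 Fz -0.3 q [ 0.38  0.42 -0.81  1.94  0.38  0.93  2.37]
arrow -0.038 mark -0.033
arrow -0.042 mark -0.033
[-0.023  0.085  0.063 -0.001 -0.003] [0.013 0.004 0.002 0.004 0.01 ]
```

View pics/e2.png

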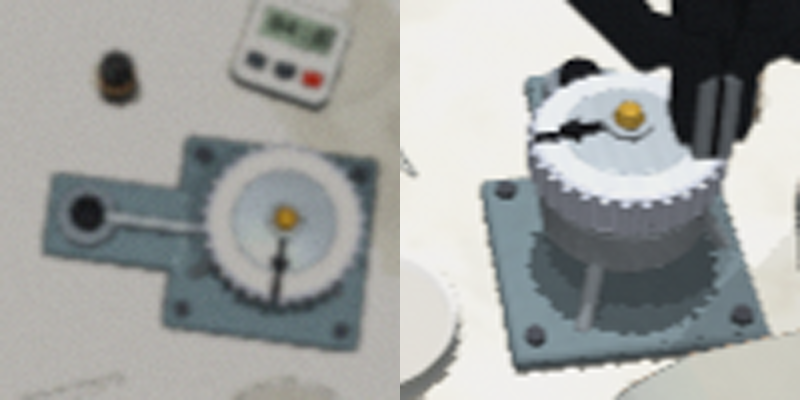

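Both views show the mark in line with the arrow: top crop (278,290) below the tip, side crop (545,137). The button is up, the other things haven't moved, and the finger is well clear. Handing in.

```bash
python3 -c "
from workcell import arm
print(arm.sign_off())"
```

```text
the job is handed in; nothing more can be done
None
```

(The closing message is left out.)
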